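# Carry a lopsided model carrier level to its stand

## Robot

A 6-joint arm with a two-finger parallel gripper is mounted at the origin on the work surface. World frame = base frame: x ahead of the robot, y to its left, z up, the work surface at z = 0. Lengths are in m, angles in degrees, forces in N, time in s.
With the tool pointing down it reaches from about 0.25 to 0.725 m from the base axis. Payload 9.7 kg.
Tool frame: the origin (TCP) lies on the centre line of the jaws, within the pads' length; the fingertips stand bot.nose_length ahead of it and the grasp point (between the pads) lies 11 mm behind it (bot.nose_length is the distance from the TCP to the fingertips, in m); z points along the fingers, y is the line along which they close (so a half turn about z gives the same grasp; the last joint's range is limited). The gripper opens to 85 mm and grips with 20 to 120 N. Pads are 22 mm wide; open, the fingers measure 114 mm over their backs; the gripper's body (76 mm by 85 mm) begins 54 mm behind the grasp point. The pads swing forward as they close: fully open they stand 13 mm farther back than shut.
Start: joints at [69.099, 4.979, 10.078, 95.1, 0, 90], TCP at [0.196, 0.514, 0.239] pointing down, gripper open.
Joint ranges: [-179.16, 179.16], [-48.56, 103.87], [-65.8, 70.77], [-126.05, 130.52], [-82.76, 87.17], [-180, 180]. Speed limits (degrees/s): [127.2, 127.2, 147.25, 180, 180, 180].

## Interface

Orientations are given as [roll, pitch, yaw] about the fixed x, y, z axes, in that order (R = Rz(yaw) Ry(pitch) Rx(roll)).
In Python, from workcell import bot gives the robot as it stands. The module is installed in compiled form; this text tells all that it offers.
- The arm moves only by the shell command python3 -m inch 'ROWS' [OPENING] [FORCE]. ROWS is JSON, a list of rows, each a list of 4 numbers: the shift along the world's x, y, z in cm, then the turn about the world's z in degrees. A call has exactly 8 rows; each row is the pose to reach, as a shift and turn from the pose commanded when the call began; what a row does not reach only later rows make up. A row lasts 1/8 s, in which the tool goes at most 62.5 mm and 10.7 degrees, less where a joint would pass 70% of its speed; a pose out of reach is approached as far as the arm can. A call with a gripper value outside its range is refused whole. OPENING is the finger opening in cm, from 0 to 8.54, set as the call begins (- or left out, the last holds). The fingers move at their own pace and stop on an object; FORCE is the grip in N (left out, the last holds). Time passes only in rows, so rows that repeat a pose let the fingers close, or fill a call up. It gives the time, the measured TCP pose, the force, the opening and the grip force at its end, in the units of the state.
- bot.get_obs(): the state, without advancing time (a new reading comes with each control period).
- bot.camera(name): name is "side" or "top" or "wrist"; returns a dict with "img" (420x560x3 uint8, red, green, blue), "fovy" (degrees; the focal length in pixels is half the picture's height over the tangent of half this angle, whatever the lens; pixels are square), "cx", "cy" (the principal point, pixels), "R" (3x3) and "t" (3): a world point X has camera coordinates R X + t; the wrist camera has in their place "mount" (4x4, takes a point from camera to tool coordinates, whose origin is the TCP and whose axes are the flange's). Camera axes: x right, y down, z forward; pixel columns grow to the right and rows downward; lengths in m; the calibration is good to about 2 mm. A picture is of the moment at which its call begins: read the wrist's pose just before it. There is no depth.
- bot.job_done(): hands the job in; it is judged then, once.
Trained networks look in a picture, given as the dict that the camera call returned (one of the last four; its "shot" number tells which), for a name from the list of things; names that differ only in an ending like _2 or _b are one class to them, and where a whole thing is asked for, a point or a joint stands for the part that bears it (a point fixed in the world has none). Each returns a list of dicts, best first, with "score" (0 to 1); they miss things now and then, are a little off and sometimes report something else, mostly with a low value. They report only what shows in the picture. A call takes as long as a camera call. They do not tell look-alikes from the thing itself.
- bot.find_in(thing, picture): "point" ([column, row] in pixels, amid what is visible of it).
- bot.landmark_of(thing, picture): "point" ([column, row] in pixels: a listed point, or the origin of a listed thing).
The state is a dict: "time": time; "q": joint angles; "qd": joint speeds; "joint_efforts": joint torques, N m; "ee_pos": TCP position; "tcp_rot": TCP orientation; "wrist_force": force on the tool from outside, world axes, zero at the start; "torque": the same for the moment, N m; "opening": finger opening in m; "grasp_force": force on a finger pad.
Only numpy, scipy, OpenCV 4.12 (cv2) and the standard library are available. Lean on these libraries where they do the work, as an engineer would, in place of code of your own. Each camera call takes 0.05 s, during which the arm holds its last target. There are 200 camera calls.

## Task

Move the rail with the two stone casts out of its tray and hang it in the two notches of the stand, carrying it only by its sliding grip. Nobody knows which cast is solid: try the lift, and shift the grip along the rail until the carrier comes up level, never letting it tip steeply; lift it well clear of the bench like that and hold it still for a moment. Then lower it gently until the rail lies fully down in both notches, let go, and leave the other things on the bench where they are.

Things in the scene. Friction and masses are not known exactly. Their poses are not given: they have to be found in the camera images.
- rail_mid (a point): Centre of the carrier's rail, a steel bar 200 long (x) x 16 wide x 12 high mm; z up. The carrier is one loose piece, 0.3 to 1 kg: rail, two stone casts fixed under it, and a grip on top. Undersides of the casts: 54 mm below. Casts may be solid or hollow, unseen: the balance point lies -28 to 28 mm along x, 24 to 40 mm below this point.
- cast_big: The carrier's larger cream stone cast: 60 long (along the rail) x 74 wide x 20 thick, teeth 7 mm proud on top; fixed to the rail by a 14 mm round post. Origin: centre of its underside, 38 mm to the rail's -x.
- cast_small: The carrier's smaller cream stone cast: 40 long (along the rail) x 60 wide x 20 thick, teeth 7 mm proud on top; fixed to the rail by a 14 mm round post. Origin: centre of its underside, 48 mm to the rail's +x.
- grip_mid (a point): Centre of the grip: an aluminium tab 24 long (along the rail) x 14 wide (y: pinch here) x 38 high, 45 mm above the rail's centre line, its lower edge 20 mm above the rail's top. It stands on a sliding shoe by a nearly free pivot (axis y, 25 mm below this point): lifted, the carrier swings until its balance point is under the pivot. Free, the tab stays upright.
- shoe (a joint): Position of the grip's shoe (dark, 24 mm long) on the rail: 0 = middle, positive towards the smaller cast, -0.055 to 0.055 m. It slides at about 3 N and stays where it is left. Push it along by the pinched tab while the carrier stands in its tray, whose lip holds the carrier back.
- tray: Fixed aluminium tray in which the carrier stands at the start, rail along x. Origin: centre of its underside. 154 (x) x 90 mm, floor 4 mm thick, a lip all round, 4 mm thick, up to 14 mm above the bench. The casts have about 5 mm of play each way along x and 4 mm along y.
- stand: Fixed stand. Origin: centre of its underside. Grey base 220 (x) x 80 x 8 mm; two aluminium uprights 14 thick (x), 60 wide (y), centred at x = -86 and 86 mm, 158 mm clear between. Each has an open-topped notch 22 mm wide with a flat floor 85 mm above the bench; notch walls upright for 8 mm, then flaring to a mouth some 57 mm wide at 107 mm height.
- seat (a point): On the stand, midway between the notches, 91 mm above the bench: the centre of the rail (rail_mid) is here when the rail lies rightly in both notches, with the casts hanging between the uprights. x runs from notch to notch. Either end of the rail may go in either notch.
- articulator: Bystander: a loose steel dental articulator with two stone casts, about 100 x 100 x 105 mm high. Origin: centre of its underside.
- flask: Bystander: a loose white closed bottle, 60 mm across, 165 high. Origin: centre of its underside.
- bowl: Bystander: a loose dark green rubber mixing bowl, 100 mm across, 55 high. Origin: centre of its underside.
- jar: Bystander: a loose white closed jar, 64 mm across, 70 high. Origin: centre of its underside.
Things that resemble listed ones, but are neither listed nor needed, are in the scene too. What is shaped like the stand but pink is not meant.

How it is judged:
By the outcome, as a careful person would: the job done as asked, in the order asked, and still so for the second after the job is handed in, with the robot touching nothing.
It also fails if it takes over 67 s, if anything falls off the work surface, if the arm or the gripper's body presses on something with over 40 N, if the wrist force passes 120 N, or if a joint passes its speed limit or range.

## Working session

There is one attempt and no reset: what is moved stays moved. The work goes in short steps, Python scripts to look and compute and a shell command to move; the robot and the scene stay as the last step left them, time stands still between calls to the robot, and variables do not carry over. Pictures are saved under pics/ and viewed, at most 10 in all, crops included, and the job is handed in when it is done.

```bash
mkdir -p pics; cat > h.py <<'E'
import numpy as np, cv2
from scipy.spatial.transform import Rotation as Ro
from workcell import bot
def cam(n):
    o=bot.get_obs(); c=bot.camera(n)
    f=c["img"].shape[0]/2/np.tan(np.radians(c["fovy"]/2)); c["f"]=f
    if n=="wrist":
        T=np.eye(4); T[:3,:3]=Ro.from_euler("xyz",o["tcp_rot"],degrees=True).as_matrix(); T[:3,3]=o["ee_pos"]
        M=np.linalg.inv(T@np.array(c["mount"])); c["R2"],c["t2"]=M[:3,:3],M[:3,3]
    else: c["R2"],c["t2"]=np.array(c["R"]),np.array(c["t"])
    return c
def ray(c,p):
    d=c["R2"].T@np.array([(p[0]-c["cx"])/c["f"],(p[1]-c["cy"])/c["f"],1]); return -c["R2"].T@c["t2"],d
def atz(c,p,z):
    o,d=ray(c,p); return o+d*(z-o[2])/d[2]
def proj(c,X):
    v=c["R2"]@np.array(X)+c["t2"]; return c["f"]*v[:2]/v[2]+[c["cx"],c["cy"]]
def tri(cps):
    A=np.zeros((3,3));b=np.zeros(3)
    for c,p in cps:
        o,d=ray(c,p); d/=np.linalg.norm(d); P=np.eye(3)-np.outer(d,d); A+=P;b+=P@o
    X=np.linalg.solve(A,b); return X,[np.round(proj(c,X)-p,1) for c,p in cps]
def save(c,n): cv2.imwrite("pics/"+n,c["img"][:,:,::-1])
E
python3 - <<'E'
from h import *
np.set_printoptions(precision=4,suppress=True)
o=bot.get_obs(); print(o["tcp_rot"],o["wrist_force"],bot.nose_length)
Z=dict(rail_mid=.058,cast_big=.004,cast_small=.004,grip_mid=.103,tray=0,stand=0,seat=.091,articulator=0,flask=0,bowl=0,jar=0)
cs={n:cam(n) for n in("top","side")}
for n,c in cs.items():
    save(c,n+"0.png"); print(n,-c["R2"].T@c["t2"])
    for k,z in Z.items():
        for r in bot.landmark_of(k,c)[:3]: print(n,k,round(r["score"],2),np.round(r["point"],1),atz(c,r["point"],z))
E
```

```text
[-179.9218   -0.0009  159.0962] [ 0.3535 -0.546  -0.7791] 0.008
top [0.4669 0.0833 1.3707]
top rail_mid 0.97 [392.6 230.4] [ 0.5348 -0.2287  0.058 ]
top cast_big 0.81 [385.9 244.2] [ 0.4984 -0.2215  0.004 ]
top cast_small 0.45 [385.6 215.8] [ 0.5795 -0.2226  0.004 ]
top grip_mid 0.59 [391.3 215.1] [ 0.5732 -0.2156  0.103 ]
top tray 0.98 [382.1 227.3] [ 0.5468 -0.2126  0.    ]
top stand 0.58 [139.3 187.5] [0.6641 0.4852 0.    ]
top stand 0.56 [209.1 238. ] [0.5179 0.2824 0.    ]
top seat 0.73 [129.1 188.7] [0.6478 0.4859 0.091 ]
top seat 0.68 [204.  235.5] [0.5212 0.2828 0.091 ]
top articulator 0.67 [316.  175.3] [ 0.698  -0.0249  0.    ]
top flask 0.61 [300.4 246.2] [0.4936 0.0217 0.    ]
top bowl 0.8 [382.  168.8] [ 0.7164 -0.2163  0.    ]
top jar 0.85 [206.7 180.6] [0.6836 0.291  0.    ]
top jar 0.46 [382.8 169.9] [ 0.7132 -0.2185  0.    ]
top jar 0.19 [314.9 174. ] [ 0.7018 -0.0218  0.    ]
side [ 0.1147 -0.6244  0.8073]
side rail_mid 0.97 [329.4 305.8] [ 0.5405 -0.218   0.058 ]
side cast_big 0.66 [311.7 333.3] [ 0.4897 -0.2244  0.004 ]
side cast_small 0.84 [340.  314.1] [ 0.5762 -0.2209  0.004 ]
side grip_mid 0.64 [213.3 208.7] [0.466  0.1767 0.103 ]
side grip_mid 0.51 [340.9 287.1] [ 0.5679 -0.2182  0.103 ]
side grip_mid 0.39 [314.9 331.3] [ 0.4515 -0.2737  0.103 ]
side tray 0.85 [323.8 321.3] [ 0.5344 -0.213   0.    ]
side stand 0.64 [212.8 211.1] [ 0.5107  0.2845 -0.    ]
side stand 0.6 [222.6 167.4] [0.6508 0.4769 0.    ]
side seat 0.81 [212.3 182.1] [0.5277 0.3017 0.091 ]
side seat 0.57 [220.5 140.9] [0.6625 0.4979 0.091 ]
side articulator 0.68 [324.2 242.3] [ 0.7026 -0.0115  0.    ]
side articulator 0.28 [342.9 315.4] [ 0.5816 -0.2255  0.    ]
side flask 0.76 [252.4 263.3] [0.4953 0.0339 0.    ]
side bowl 0.87 [378.3 289.7] [ 0.7051 -0.2173 -0.    ]
side jar 0.64 [256.6 188.7] [0.6816 0.3057 0.    ]
```

```bash
python3 -c "
import cv2,numpy as np
a=cv2.imread('pics/top0.png');b=cv2.imread('pics/side0.png')
cv2.imwrite('pics/both0.png',cv2.resize(np.vstack([a,b]),(400,600)) if 0 else cv2.resize(np.hstack([a,b]),(800,300)))"
```

```text
(no output)
```

View pics/top0.png

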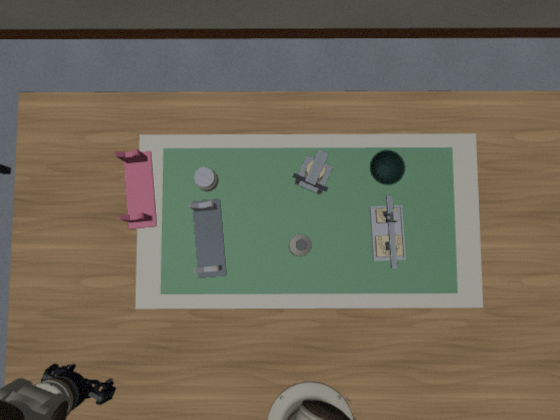

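View pics/side0.png

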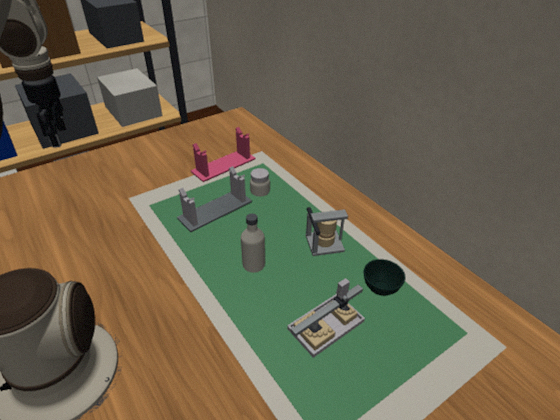

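The top view shows the grey stand at about (209,238) and the pink decoy at (139,187). The carrier's tray is at (388,232), with the grip near (391,215) over the small cast. The flask at (300,246) stands between stand and tray. In the side view the grip is at (342,288).

```bash
python3 -m inch '[[4,-4,2,-10],[8,-8,4,-20],[12,-12,6,-30],[16,-15,8,-40],[20,-18,10,-50],[23,-21,11,-60],[25,-23,12,-70],[25,-23,12,-80]]'; python3 -m inch '[[0,0,0,-10],[0,0,0,-20],[0,0,0,-30],[0,0,0,-40],[0,0,0,-50],[0,0,0,-60],[0,0,0,-70],[0,0,0,-79]]'
cat > look.py <<'E'
import sys
from h import *
np.set_printoptions(precision=4,suppress=True)
c=cam("wrist"); save(c,sys.argv[1]+".png")
Z=dict(rail_mid=.058,cast_big=.004,cast_small=.004,grip_mid=.103,tray=0,stand=0,seat=.091)
for k in sys.argv[2:]:
    for r in bot.landmark_of(k,c)[:2]: print(k,round(r["score"],2),np.round(r["point"],1),atz(c,r["point"],Z[k]))
for x in (-.086,.086): print(proj(c,[.52+x,.283,.085]))
E
python3 look.py w1 stand seat
```

```text
time: 2.2
ee_pos: [0.4477, 0.2824, 0.3598]
tcp_rot: [180.0, -0.0, 78.6]
wrist_force: [-0.0, 0.7, 0.1]
opening: 0.0851
grasp_force: 0.0
time: 3.2
ee_pos: [0.48, 0.1811, 0.3593]
tcp_rot: [-174.0, 0.6, 17.5]
wrist_force: [-0.7, 0.2, -0.4]
opening: 0.0856
grasp_force: 0.0
stand 0.9 [243.4 112.6] [0.5195 0.2821 0.    ]
seat 0.81 [225.4 113.7] [0.5191 0.2871 0.091 ]
[214.169  175.8904]
[247.8507  41.9976]
```

View pics/w1.png

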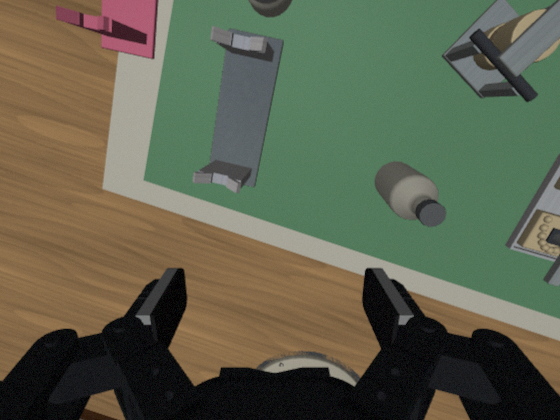

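The picture shows the grey stand's notched uprights at about (221,180) and (240,42), and the right base edge running (282,42)–(255,187). The arm drifted off its target, so I'll check the joints.

```bash
python3 - <<'E'
from h import *
np.set_printoptions(precision=4,suppress=True)
o=bot.get_obs(); print(o["q"],o["ee_pos"],o["tcp_rot"],o["time"])
c=cam("wrist")
# carrier and stand
for a,b in [((282,42),(255,187))]:
    A,B=atz(c,a,.008),atz(c,b,.008); print(A,B,np.degrees(np.arctan2(*(A-B)[1::-1])))
E
```

```text
[ 17.491    5.0185  23.7526 109.3177   5.8995 179.9418] [0.48   0.1811 0.3595] [-174.0999    0.5776   17.5489] 3.35
[0.6282 0.2536 0.008 ] [0.414  0.2305 0.008 ] 6.140717593596747
```

```bash
python3 -m inch '[[0,0,0,0],[0,0,0,0],[0,0,0,0],[0,0,0,0],[0,0,0,0],[0,0,0,0],[0,0,0,0],[0,0,0,0]]'; python3 -c "
from workcell import bot
print(bot.get_obs()['q'])"
```

```text
time: 4.4
ee_pos: [0.4797, 0.182, 0.3593]
tcp_rot: [-174.1, 0.6, 17.7]
wrist_force: [0.4, 0.6, -1.0]
opening: 0.0854
grasp_force: 0.0
[ 17.59503925   5.0391443   23.75692148 109.3181002    5.90762378
 179.94396876]
```

```bash
python3 -m inch '[[0,-6,0,10],[2,-12,0,20],[4,-18,0,30],[6,-24,0,40],[8,-30,0,50],[10,-36,0,60],[12,-42,0,70],[14,-48,0,80]]'; python3 -m inch '[[1,-2,0,10],[1,-2,0,20],[1,-2,0,30],[1,-2,0,40],[1,-2,0,50],[1,-2,0,60],[1,-2,0,70],[1,-2,0,80]]';python3 -m inch '[[0,0,0,10],[0,0,0,20],[0,0,0,20],[0,0,0,20],[0,0,0,20],[0,0,0,20],[0,0,0,20],[0,0,0,20]]'
python3 look.py w2 tray rail_mid cast_big cast_small grip_mid
```

```text
time: 5.4
ee_pos: [0.6085, -0.2799, 0.3533]
tcp_rot: [-174.3, 0.8, 98.0]
wrist_force: [55.8, -24.8, 71.8]
opening: 0.0852
grasp_force: 0.0
time: 6.4
ee_pos: [0.6185, -0.298, 0.3541]
tcp_rot: [-174.4, 0.8, 178.0]
wrist_force: [1.2, 0.3, -0.4]
opening: 0.0853
grasp_force: 0.0
time: 7.4
ee_pos: [0.6185, -0.298, 0.3542]
tcp_rot: [-174.4, 0.8, -162.3]
wrist_force: [0.7, 0.1, -0.8]
opening: 0.0854
grasp_force: 0.0
tray 0.56 [362.9 115.3] [ 0.5283 -0.2256 -0.    ]
tray 0.46 [372.4  91.1] [ 0.4934 -0.2259  0.    ]
cast_big 0.58 [372.5  89.8] [ 0.4921 -0.2272  0.004 ]
cast_small 0.68 [351.5 146.1] [ 0.575  -0.2249  0.004 ]
grip_mid 0.96 [365.5 152.4] [ 0.5686 -0.2241  0.103 ]
[832.3252 179.4309]
[713.0207 299.1424]
```

View pics/w2.png

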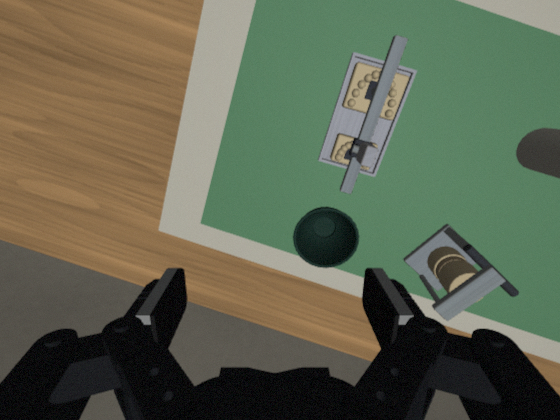

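The picture shows the carrier with its rail from (400,38) to (348,190), the grip at (363,152), the bowl at (325,237) and the articulator at (455,270). The joint limit has left the tool tilted by 5.6°. I'll undo that by touching the opposite limit of joint 6.

```bash
python3 -m inch '[[0,0,0,10],[0,0,0,20],[0,0,0,30],[0,0,0,40],[0,0,0,50],[0,0,0,60],[0,0,0,70],[0,0,0,80]]'; python3 -m inch '[[0,0,0,10],[0,0,0,20],[0,0,0,30],[0,0,0,40],[0,0,0,50],[0,0,0,60],[0,0,0,70],[0,0,0,80]]'; python3 -c "
from workcell import bot
print(bot.get_obs()['q'])"
```

```text
time: 8.7
ee_pos: [0.6184, -0.298, 0.3543]
tcp_rot: [-174.4, 0.8, -82.0]
wrist_force: [-0.1, 0.0, 0.5]
opening: 0.0854
grasp_force: 0.0
time: 9.7
ee_pos: [0.6452, -0.2227, 0.354]
tcp_rot: [-179.3, 1.3, -19.4]
wrist_force: [0.0, -0.1, 0.0]
opening: 0.0856
grasp_force: 0.0
[ -19.32412879   37.21807747   65.89552168  119.95137691    0.70171459
 -179.94232689]
```

```bash
python3 -m inch '[[0,0,0,-10],[0,0,0,-20],[0,0,0,-30],[0,0,0,-40],[0,0,0,-50],[0,0,0,-60],[0,0,0,-70],[0,0,0,-80]]'; python3 -m inch '[[-0.5,0,-1,-10],[-1,0,-2,-20],[-1.5,0,-3,-30],[-2,0,-4,-40],[-2,0,-5,-50],[-2,0,-6,-60],[-2,0,-6,-70],[-2,0,-6,-80]]'; 
python3 look.py w3 tray rail_mid cast_big cast_small grip_mid
```

```text
time: 10.7
ee_pos: [0.6444, -0.2244, 0.3544]
tcp_rot: [-179.2, 1.2, -99.9]
wrist_force: [-0.6, 0.9, 0.7]
opening: 0.0855
grasp_force: 0.0
time: 11.7
ee_pos: [0.6243, -0.2243, 0.2943]
tcp_rot: [-179.2, 1.2, -179.9]
wrist_force: [-0.4, -0.8, 0.3]
opening: 0.0856
grasp_force: 0.0
tray 0.67 [275.4  90.3] [ 0.53   -0.2279  0.    ]
rail_mid 0.67 [276.7  89.1] [ 0.5301 -0.2259  0.058 ]
cast_big 0.63 [278.5  58.2] [ 0.4929 -0.2242  0.004 ]
cast_big 0.59 [280.  128.1] [ 0.577  -0.2215  0.004 ]
cast_small 0.65 [279.2 128.8] [ 0.5779 -0.2226  0.004 ]
grip_mid 0.75 [280.4 129.7] [ 0.5699 -0.2216  0.103 ]
[837.1198 -23.6397]
[740.3007 163.8957]
```

View pics/w3.png

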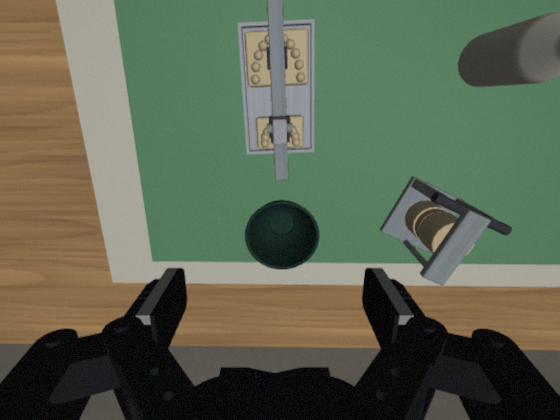

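The picture shows the rail running (275,0)–(282,178) with the grip at (280,129), and the casts in the tray at (277,57) and (280,130). The grip can be approached without obstruction.

```bash
python3 - <<'E'
from h import *
np.set_printoptions(precision=4,suppress=True)
c=cam("wrist")
for A,B in [((269,2),(275,179)),((284,2),(288,178)),((276.5,2),(281.5,179))]:
    A,B=atz(c,A,.064),atz(c,B,.064); print(A,B,np.degrees(np.arctan2(*(B-A)[1::-1])))
for A,B in [((239,22),(246,153)),((314,20),(314,151))]:
    A,B=atz(c,A,.014),atz(c,B,.014); print("tray",A,B,np.degrees(np.arctan2(*(B-A)[1::-1])))
s=cam("side"); t=cam("top"); P=[]
for k in("grip_mid",):
  P=[(c,bot.landmark_of(k,c)[0]["point"])]
  for q in (s,t):
    r=bot.landmark_of(k,q); print([(round(a["score"],2),np.round(a["point"],1)) for a in r])
    e=proj(q,[.57,-.222,.103]); r=[a for a in r if np.linalg.norm(np.array(a["point"])-e)<15]
    if r: P.append((q,r[0]["point"]))
  print(k,tri(P))
E
```

```text
[ 0.4489 -0.2355  0.064 ] [ 0.6318 -0.2271  0.064 ] 2.6234495479828754
[ 0.4487 -0.2203  0.064 ] [ 0.6304 -0.2114  0.064 ] 2.813453580220638
[ 0.4488 -0.2279  0.064 ] [ 0.6317 -0.2192  0.064 ] 2.714194875806883
tray [ 0.4566 -0.2719  0.014 ] [ 0.6094 -0.2666  0.014 ] 1.9880553247608057
tray [ 0.4538 -0.1845  0.014 ] [ 0.6055 -0.1761  0.014 ] 3.1670121848741735
[(0.52, array([342.1, 286. ]))]
[(0.62, array([390.6, 217.5])), (0.45, array([393.9, 228.2]))]
grip_mid (array([ 0.5692, -0.2176,  0.1032]), [array([ 3.3, -0.2]), array([-0.9,  0.6]), array([ 1.5, -0.9])])
```

```bash
python3 -m inch '[[-2,0.1,-3,1],[-4,0.2,-6,2],[-5.5,0.3,-9,2.6],[-5.5,0.3,-12,2.6],[-5.5,0.3,-15,2.6],[-5.5,0.3,-18,2.6],[-5.5,0.3,-20,2.6],[-5.5,0.3,-20.2,2.6]]' 5; python3 -m inch '[[0,0,0,0],[0,0,0,0],[0,0,0,0],[0,0,0,0],[0,0,0,0],[0,0,0,0],[0,0,0,0],[0,0,0,0]]' 0 40
python3 look.py w4 rail_mid grip_mid shoe >/dev/null 2>&1; python3 -c "
from h import *
o=bot.get_obs(); print(o['torque'],o['wrist_force'])"
```

```text
time: 13.3
ee_pos: [0.5688, -0.2208, 0.0907]
tcp_rot: [-179.3, 1.1, -176.9]
wrist_force: [0.4, 0.6, 0.9]
opening: 0.0499
grasp_force: 0.0
time: 14.3
ee_pos: [0.5703, -0.2215, 0.0935]
tcp_rot: [-179.2, 1.4, -177.0]
wrist_force: [-0.0, -1.8, 5.9]
opening: 0.0137
grasp_force: 41.9
[-0.18200662  0.08547984 -0.1071282 ] [ 0.95553023 -1.29359088  6.19873529]
```

View pics/w4.png

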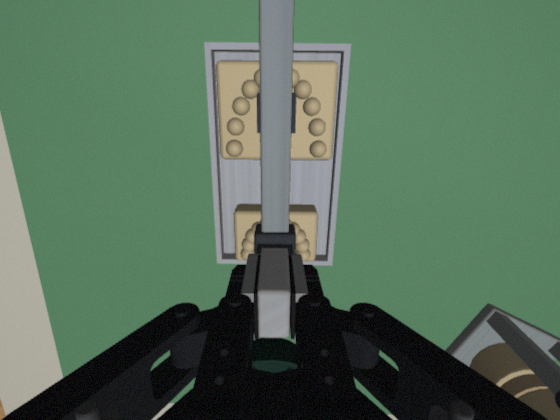

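The tab is pinched centrally at (274,285), the shoe is at (274,240) and the carrier sits level in the tray. Next is a tiny lift to weigh this end. The big cast's edge stays down while it pivots.

```bash
cat > wz.py <<'E'
from h import *
fs=[]
for i in range(5):
    o=bot.get_obs(); fs.append(o["wrist_force"]); bot.camera("top")
print("t",o["time"],"F",np.round(np.mean(fs,0),2),np.round(np.std(fs,0),2),"pos",np.round(o["ee_pos"],4))
E
python3 -m inch '[[0,0,0.1,0],[0,0,0.2,0],[0,0,0.3,0],[0,0,0.4,0],[0,0,0.4,0],[0,0,0.4,0],[0,0,0.4,0],[0,0,0.4,0]]'; python3 wz.py; python3 look.py w5 cast_big
```

```text
time: 15.45
ee_pos: [0.5696, -0.221, 0.0961]
tcp_rot: [-179.2, 1.2, -176.9]
wrist_force: [-0.6, 0.2, -6.5]
opening: 0.0134
grasp_force: 40.3
t 15.65 F [-0.66  0.14 -6.3 ] [0.3  0.5  0.22] pos [ 0.5697 -0.2211  0.0962]
[1575.326   34.15 ]
[1138.5892  368.8055]
```

```bash
python3 -m inch '[[0,0,0.1,0],[0,0,0.2,0],[0,0,0.2,0],[0,0,0.2,0],[0,0,0.2,0],[0,0,0.2,0],[0,0,0.2,0],[0,0,0.2,0]]'; python3 wz.py; 
python3 -m inch '[[0,0,-0.1,0],[0,0,-0.2,0],[0,0,-0.3,0],[0,0,-0.4,0],[0,0,-0.5,0],[0,0,-0.55,0],[0,0,-0.55,0],[0,0,-0.55,0]]'
```

```text
time: 16.8
ee_pos: [0.5698, -0.2211, 0.0983]
tcp_rot: [-179.2, 1.3, -176.9]
wrist_force: [1.0, -0.6, -5.6]
opening: 0.0136
grasp_force: 40.5
t 17.0 F [ 0.85 -0.35 -4.67] [0.55 0.72 0.53] pos [ 0.5698 -0.2211  0.0983]
time: 18.05
ee_pos: [0.5699, -0.2214, 0.0935]
tcp_rot: [-179.2, 1.3, -176.9]
wrist_force: [0.7, -1.7, 6.5]
opening: 0.0134
grasp_force: 41.8
```

```bash
python3 -m inch '[[0,0,0.1,0],[-1,-0.05,0.1,0],[-2,-0.09,0.1,0],[-3,-0.14,0.1,0],[-4,-0.19,0.1,0],[-5,-0.23,0.1,0],[-5.9,-0.28,0.1,0],[-5.9,-0.28,0.1,0]]';python3 -m inch '[[0,0,0.1,0],[0,0,0.2,0],[0,0,0.3,0],[0,0,0.4,0],[0,0,0.5,0],[0,0,0.5,0],[0,0,0.5,0],[0,0,0.5,0]]'; python3 wz.py; python3 look.py w6 cast_big cast_small
```

```text
time: 19.05
ee_pos: [0.5094, -0.2239, 0.0936]
tcp_rot: [-179.2, 1.2, -177.0]
wrist_force: [-3.2, -1.5, 1.8]
opening: 0.0137
grasp_force: 41.4
time: 20.05
ee_pos: [0.5107, -0.2238, 0.0987]
tcp_rot: [-179.2, 1.3, -176.9]
wrist_force: [0.4, -0.1, -6.2]
opening: 0.0135
grasp_force: 40.3
t 20.25 F [ 0.67  0.08 -6.18] [0.31 0.14 0.34] pos [ 0.5107 -0.2239  0.0987]
[1372.8543  178.9161]
[1042.5531  434.9793]
```

View pics/w6.png

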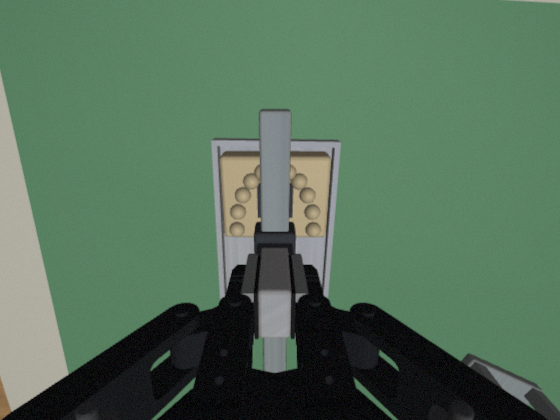

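The picture shows the rail's -x end at (275,110) and the big cast near the tray's -x lip at (275,195). The grip is now just -x of middle. The two forces put the balance point near +1.5 mm and the weight at about 8 N.

```bash
python3 -m inch '[[0,0,-0.2,0],[0,0,-0.4,0],[0.4,0.02,-0.45,0],[0.9,0.04,-0.45,0],[1.4,0.07,-0.45,0],[1.9,0.09,-0.45,0],[2.3,0.11,-0.45,0],[2.3,0.11,-0.45,0]]'
cat > railend.py <<'E'
import sys
from h import *
c=cam("wrist"); o=bot.get_obs(); g=cv2.cvtColor(c["img"],cv2.COLOR_RGB2GRAY).astype(float)
save(c,sys.argv[1]+".png")
# -x rail end: first row from the top where columns 268..282 turn from green to grey
im=c["img"].astype(float); sat=(im[:,:,1]-im[:,:,0])[:, 268:283].mean(1); r=int(np.argmax(sat<8))
p=np.array(o["ee_pos"]); print("row",r)
for z in (.064,.069): 
    e=atz(c,(275,r),z); print("z",z,"end",np.round(e,4),"shoe s=",round(np.linalg.norm((p-e)[:2])-.1,4))
E
python3 railend.py w7
```

```text
time: 21.45
ee_pos: [0.5341, -0.2226, 0.094]
tcp_rot: [-179.2, 1.3, -176.9]
wrist_force: [-1.0, 0.2, -6.2]
opening: 0.0137
grasp_force: 40.3
row 68
z 0.064 end [ 0.4362 -0.2289  0.064 ] shoe s= -0.002
z 0.069 end [ 0.4366 -0.2288  0.069 ] shoe s= -0.0024
```

```bash
python3 wz.py; python3 -c "
from h import *
c=cam('side'); a=c['img'][250:370,260:420,::-1]; b=cv2.resize(a,(480,360),interpolation=2); w=cv2.imread('pics/w7.png')[:360,140:420]; cv2.imwrite('pics/m1.png',np.hstack([b,w]))"
```

```text
t 21.7 F [-0.11  0.03 -7.21] [0.37 0.46 0.3 ] pos [ 0.5338 -0.2228  0.094 ]
```

View pics/m1.png

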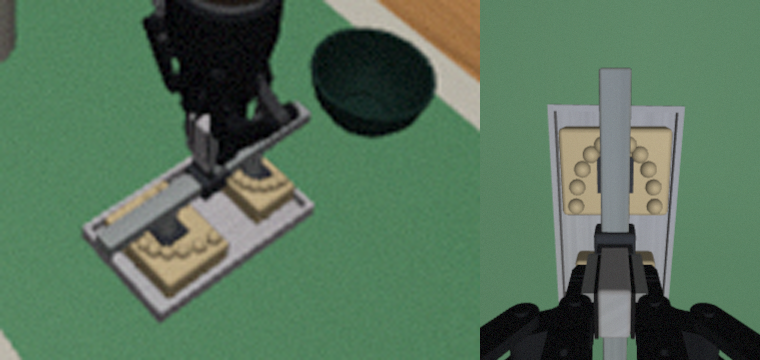

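The carrier is in the tray and hangs almost wholly from the grip. The rail ends are at about (295,330) and (360,287) in the full side picture. I'll save a level baseline, lift slightly and compare the two.

```bash
python3 -c "
from h import *
c=cam('side'); np.save('base.npy',c['img']); np.save('bp.npy',bot.get_obs()['ee_pos'])"
python3 -m inch '[[0,0,0.2,0],[0,0,0.4,0],[0,0,0.6,0],[0,0,0.8,0],[0,0,1,0],[0,0,1,0],[0,0,1,0],[0,0,1,0]]'; python3 wz.py
cat > tilt.py <<'E'
from h import *
c=cam('side'); b=np.load('base.npy'); p0=np.load('bp.npy'); p1=np.array(bot.get_obs()['ee_pos'])
u=lambda a:cv2.resize(a,None,fx=4,fy=4,interpolation=cv2.INTER_CUBIC)
R=np.array([np.cos(.047),np.sin(.047),0])
for nm,off,h,w in (("bigend",-.095,10,14),("bigcast",-.038,9,12),("smallend",.09,8,10)):
    X=p0+R*off; X[2]=.064 if 'end' in nm else .035
    e0=proj(c,X); e1=proj(c,X+p1-p0); d=e1-e0
    x,y=np.round(e0).astype(int)
    t=u(b)[4*(y-h):4*(y+h),4*(x-w):4*(x+w)]
    X2,Y2=np.round(e1).astype(int); m=10
    s=u(c["img"])[4*(Y2-h-m):4*(Y2+h+m),4*(X2-w-m):4*(X2+w+m)]
    _,sc,_,l=cv2.minMaxLoc(cv2.matchTemplate(s,t,cv2.TM_CCOEFF_NORMED))
    got=np.array([l[0]/4-m+X2-x,l[1]/4-m+Y2-y]); up=proj(c,X+p1-p0+[0,0,.001])-e1
    print(nm,np.round(e0),"exp",np.round(d,2),"got",got,"score",round(sc,2),"extra rise mm",round((got-d)@up/(up@up),1))
cv2.imwrite("pics/cur.png",cv2.resize(c["img"][230:370,240:430,::-1],(760,560),interpolation=2))
E
python3 tilt.py
```

```text
time: 22.85
ee_pos: [0.5337, -0.2228, 0.1041]
tcp_rot: [-179.2, 1.2, -176.9]
wrist_force: [-0.2, 0.1, -8.5]
opening: 0.013
grasp_force: 40.1
t 23.05 F [-0.25  0.1  -8.22] [0.39 0.29 0.41] pos [ 0.5337 -0.2228  0.1042]
bigend [295. 329.] exp [ 0.14 -2.88] got [-2.5  -3.25] score 0.6 extra rise mm 0.8
bigcast [315. 324.] exp [ 0.27 -2.78] got [-1.5  -2.75] score 0.93 extra rise mm -0.8
smallend [358. 288.] exp [ 0.55 -2.9 ] got [ 0.   -2.75] score 0.75 extra rise mm -0.9
```

View pics/cur.png

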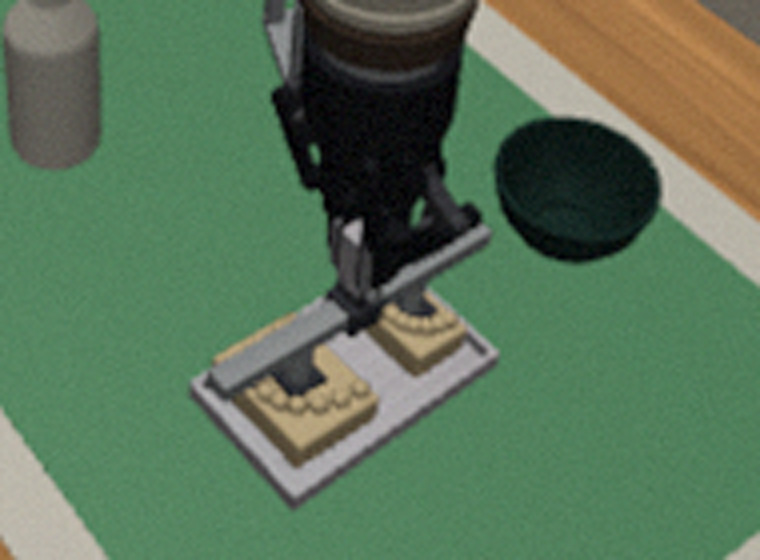

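The crop shows the carrier clear of the tray and looking close to level. The rail's -x end is at about (294,325) and its +x end at about (361.5,288) in full-picture pixels. I'll fit the tilt numerically.

```bash
cat > fit.py <<'E'
from h import *
from scipy.optimize import minimize
# fit (s, tilt, dy, yaw) of the rail box silhouette by colour contrast: mean colour inside top face vs thin outside band
def run(cams,g0,yaw0,s0):
    blur=[cv2.GaussianBlur(c["img"],(0,0),.7).astype(np.float32) for c in cams]
    def pts(x,y,z,P):
        s,t,yaw=P; x=np.asarray(x)-s; z=z-.020   # from pivot
        X=x*np.cos(t)+z*np.sin(t)*0+z*np.sin(t); Z=-x*np.sin(t)+z*np.cos(t)
        piv=g0-[0,0,.025]; return np.stack([piv[0]+X*np.cos(yaw)-y*np.sin(yaw),piv[1]+X*np.sin(yaw)+y*np.cos(yaw),piv[2]+Z],-1)
    def samp(c,b,Q):
        v=Q@c["R2"].T+c["t2"]; u=c["f"]*v[...,:2]/v[...,2:]+[c["cx"],c["cy"]]
        return cv2.remap(b,u[...,0].astype(np.float32).reshape(1,-1),u[...,1].astype(np.float32).reshape(1,-1),cv2.INTER_LINEAR)[0]
    xs=np.r_[np.linspace(-.097,-.03,25),np.linspace(.05,.097,12)]
    def cost(P):
        J=0
        for c,b in zip(cams,blur):
            gr=lambda Q:(lambda a:a.std(1)*1.0)(samp(c,b,Q))
            ins=np.concatenate([gr(pts(xs,y,.006,P)) for y in(-.006,0,.006)])
            endo=np.concatenate([gr(pts([e]*5,np.linspace(-.007,.007,5),.006,P)) for e in(-.106,.106)])
            out=np.concatenate([gr(pts(xs,.0115,.006,P))])
            J+=ins.mean()-.5*np.minimum(endo,30).mean()-.5*np.minimum(out,30).mean()
        return J
    best=min((minimize(cost,[s0+a,b,yaw0+d],method="Nelder-Mead",options=dict(initial_simplex=np.array([s0+a,b,yaw0+d])+np.array([[0,0,0],[.006,0,0],[0,.06,0],[0,0,.03]]))) for a in(-.005,0,.005) for b in(-.1,0,.1) for d in (-.02,0,.02)),key=lambda r:r.fun)
    P=best.x; print("s mm %.1f  tilt deg (+: +x end down) %.1f  yaw %.1f  cost %.1f"%(P[0]*1e3,np.degrees(P[1]),np.degrees(P[2]),best.fun))
    for c in cams: print([np.round(proj(c,pts(e,0,.006,P)),1) for e in(-.1,.1)])
if __name__=="__main__":
    o=bot.get_obs(); cs=[cam("side")]; g=np.array(o["ee_pos"])+[0,0,.011]
    run(cs,g,np.radians(o["tcp_rot"][2]%360-180),-.002); run(cs+[cam("top")],g,np.radians(o["tcp_rot"][2]%360-180),-.002)
E
python3 fit.py; python3 railend.py w8
```

```text
s mm 10.7  tilt deg (+: +x end down) -3.0  yaw -0.5  cost -14.8
[array([287.7, 329.2]), array([360.1, 284.2])]
s mm 9.0  tilt deg (+: +x end down) -2.1  yaw -0.1  cost -18.3
[array([288.5, 328.7]), array([360.3, 284.1])]
[array([392.6, 270.9]), array([391.5, 196.7])]
row 64
z 0.064 end [ 0.433  -0.2293  0.064 ] shoe s= 0.0009
z 0.069 end [ 0.4335 -0.2292  0.069 ] shoe s= 0.0004
```

```bash
cat > lsd.py <<'E'
from h import *
def go(side=None):
    o=bot.get_obs(); c=cam("side"); p=np.array(o["ee_pos"]); yaw=np.radians(o["tcp_rot"][2]%360-180)
    u=np.array([np.cos(yaw),np.sin(yaw),0]); v=np.array([-np.sin(yaw),np.cos(yaw),0])
    ctr=p+[0,0,.011-.045]
    K=4; a=[proj(c,ctr+u*e) for e in(-.1,.1)]
    x0=int(min(q[0] for q in a))-20; y0=int(min(q[1] for q in a))-20
    im=c["img"][y0:y0+95,x0:x0+115]; g=cv2.cvtColor(cv2.resize(im,None,fx=K,fy=K,interpolation=cv2.INTER_CUBIC),cv2.COLOR_RGB2GRAY)
    L=cv2.createLineSegmentDetector().detect(g)[0][:,0]/K+[x0,y0,x0,y0]
    ang=lambda l:np.degrees(np.arctan2(l[3]-l[1],l[2]-l[0]))%180
    print("level rail edge projections (tilt 0), and angle per deg tilt")
    for y in(-.008,.008):
        for z in(.006,-.006):
            P=[proj(c,ctr+u*e+v*y+[0,0,z]) for e in(-.1,.1)]; l=np.r_[P[0],P[1]]
            T=np.r_[proj(c,ctr-u*.1+v*y+[0,0,z+.1*np.sin(.01745)]),proj(c,ctr+u*.1+v*y+[0,0,z-.1*np.sin(.01745)])]
            print(y,z,np.round(l,1),"ang %.2f  d/deg(+x end down) %.2f"%(ang(l),ang(T)-ang(l)))
    a0=ang(np.r_[a[0],a[1]])
    for l in sorted(L,key=lambda l:-np.hypot(l[2]-l[0],l[3]-l[1])):
        n=np.hypot(l[2]-l[0],l[3]-l[1]); 
        if n>14 and abs(ang(l)-a0)<14: print("seg",np.round(l,1),"len %.0f ang %.2f"%(n,ang(l)))
go()
E
python3 lsd.py
```

```text
level rail edge projections (tilt 0), and angle per deg tilt
-0.008 0.006 [296.  330.  363.8 284.1] ang 145.85  d/deg(+x end down) 0.54
-0.008 -0.006 [295.8 333.5 363.1 287.5] ang 145.67  d/deg(+x end down) 0.53
0.008 0.006 [291.  324.8 358.6 279.8] ang 146.35  d/deg(+x end down) 0.55
0.008 -0.006 [290.9 328.2 358.  283.2] ang 146.16  d/deg(+x end down) 0.54
seg [313.7 354.4 364.4 318.4] len 62 ang 144.59
seg [364.4 321.  318.2 354.1] len 57 ang 144.44
seg [296.7 327.2 325.9 309.9] len 34 ang 149.28
seg [336.  304.  362.5 288.1] len 31 ang 149.02
seg [315.  342.2 334.5 329.7] len 23 ang 147.28
seg [310.6 309.  293.7 318.9] len 20 ang 149.84
seg [333.4 334.6 317.1 345.2] len 19 ang 146.90
seg [362.1 291.  346.4 300.6] len 18 ang 148.69
seg [353.3 290.7 339.5 297.5] len 15 ang 153.74
```

```bash
python3 -m inch '[[0,0,-0.3,0],[0,0,-0.6,0],[0,0,-0.9,0],[0,0,-1.1,0],[0,0,-1.2,0],[0,0,-1.2,0],[0,0,-1.2,0],[0,0,-1.2,0]]'; python3 railend.py w9; python3 lsd.py | grep -v "314\|318.2" | tail -8
```

```text
time: 24.35
ee_pos: [0.5342, -0.2232, 0.0935]
tcp_rot: [-179.2, 1.4, -176.9]
wrist_force: [-3.5, -2.2, 6.3]
opening: 0.0135
grasp_force: 42.0
row 67
z 0.064 end [ 0.4359 -0.2295  0.064 ] shoe s= -0.0015
z 0.069 end [ 0.4363 -0.2294  0.069 ] shoe s= -0.002
0.008 0.006 [291.2 327.9 358.3 282.9] ang 146.18  d/deg(+x end down) 0.54
0.008 -0.006 [291.1 331.2 357.7 286.3] ang 145.99  d/deg(+x end down) 0.54
seg [351.1 330.3 319.  353.5] len 40 ang 144.19
seg [322.9 302.1 290.6 322.9] len 38 ang 147.29
seg [297.1 333.  326.6 312.9] len 36 ang 145.77
seg [316.4 345.7 336.1 331.4] len 24 ang 143.91
seg [335.9 335.5 316.3 349.8] len 24 ang 143.85
seg [364.  321.3 351.4 330.3] len 16 ang 144.38
```

```bash
python3 -m inch '[[0,0,0.1,0],[0.2,0.01,0.1,0],[0.4,0.02,0.1,0],[0.6,0.03,0.1,0],[0.65,0.03,0.1,0],[0.65,0.03,0.1,0],[0.65,0.03,0.1,0],[0.65,0.03,0.1,0]]'; python3 railend.py w10
```

```text
time: 25.45
ee_pos: [0.5406, -0.2227, 0.0936]
tcp_rot: [-179.2, 1.3, -176.9]
wrist_force: [-1.6, -2.7, 4.8]
opening: 0.0136
grasp_force: 41.9
row 53
z 0.064 end [ 0.4362 -0.2293  0.064 ] shoe s= 0.0046
z 0.069 end [ 0.4368 -0.2292  0.069 ] shoe s= 0.004
```

```bash
python3 -m inch '[[0,0,0.2,0],[0,0,0.4,0],[0,0,0.6,0],[0,0,0.8,0],[0,0,1,0],[0,0,1.2,0],[0,0,1.2,0],[0,0,1.2,0]]'; python3 lsd.py | tail -13
```

```text
time: 26.5
ee_pos: [0.5402, -0.2225, 0.1052]
tcp_rot: [-179.2, 1.3, -176.9]
wrist_force: [0.1, 0.1, -8.0]
opening: 0.0136
grasp_force: 40.0
level rail edge projections (tilt 0), and angle per deg tilt
-0.008 0.006 [298.5 328.1 365.9 282.5] ang 145.87  d/deg(+x end down) 0.54
-0.008 -0.006 [298.2 331.6 365.1 285.9] ang 145.68  d/deg(+x end down) 0.53
0.008 0.006 [293.5 322.9 360.7 278.2] ang 146.37  d/deg(+x end down) 0.55
0.008 -0.006 [293.3 326.3 360.  281.7] ang 146.18  d/deg(+x end down) 0.54
seg [313.8 354.3 364.5 318.3] len 62 ang 144.64
seg [364.2 321.2 314.5 356.6] len 61 ang 144.53
seg [297.1 329.5 328.9 308.1] len 38 ang 146.05
seg [338.9 301.3 363.8 285. ] len 30 ang 146.67
seg [336.5 332.5 316.4 347.1] len 25 ang 143.95
seg [316.7 342.5 336.1 328.6] len 24 ang 144.35
seg [313.9 307.3 295.6 319.4] len 22 ang 146.48
seg [346.8 317.4 358.9 308.8] len 15 ang 144.57
```

```bash
python3 -m inch '[[0,0,0.5,0],[0,0,2,0],[0,0,4,0],[0,0,6.5,0],[0,0,9,0],[0,0,11.5,0],[0,0,14,0],[0,0,16,0]]'; python3 -m inch '[[0,0,1.5,0],[0,0,2.5,0],[0,0,3,0],[0,0,3,0],[0,0,3,0],[0,0,3,0],[0,0,3,0],[0,0,3,0]]';python3 -m inch '[[0,0,0,0],[0,0,0,0],[0,0,0,0],[0,0,0,0],[0,0,0,0],[0,0,0,0],[0,0,0,0],[0,0,0,0]]'; python3 lsd.py | tail -9
cat > stand.py <<'E'
from h import *
np.set_printoptions(precision=4,suppress=True)
for n in("top","side"):
    c=cam(n); K=4; q=proj(c,[.52,.284,.03]).astype(int); x0,y0=q-[55,55]
    g=cv2.cvtColor(cv2.resize(c["img"][y0:y0+110,x0:x0+110],None,fx=K,fy=K,interpolation=cv2.INTER_CUBIC),cv2.COLOR_RGB2GRAY)
    L=cv2.createLineSegmentDetector().detect(g)[0][:,0]/K+[x0,y0,x0,y0]
    for l in sorted(L,key=lambda l:-np.hypot(l[2]-l[0],l[3]-l[1]))[:9]:
        A,B=atz(c,l[:2],.008),atz(c,l[2:],.008); print(n,np.round(l,1),A[:2],B[:2],"yaw %.1f"%((np.degrees(np.arctan2(*(B-A)[1::-1]))+90)%180-90))
    for k in("seat","stand"): print(k,[(round(r["score"],2),atz(c,r["point"],.091 if k=="seat" else 0)[:2]) for r in bot.landmark_of(k,c)])
E
python3 stand.py
```

```text
time: 27.55
ee_pos: [0.5403, -0.2225, 0.2677]
tcp_rot: [-179.2, 1.4, -176.9]
wrist_force: [0.7, 0.1, -7.4]
opening: 0.0137
grasp_force: 40.0
time: 28.55
ee_pos: [0.5401, -0.2225, 0.2951]
tcp_rot: [-179.2, 1.2, -176.9]
wrist_force: [-0.1, 0.2, -7.5]
opening: 0.0134
grasp_force: 40.0
time: 29.55
ee_pos: [0.5402, -0.2225, 0.2952]
tcp_rot: [-179.2, 1.3, -176.9]
wrist_force: [0.4, 0.4, -8.1]
opening: 0.0136
grasp_force: 40.0
0.008 0.006 [296.7 259.1 373.2 215.1] ang 150.11  d/deg(+x end down) 0.71
0.008 -0.006 [296.4 263.7 372.3 219.6] ang 149.83  d/deg(+x end down) 0.70
seg [300.3 266.6 337.6 244.5] len 43 ang 149.43
seg [349.2 237.8 377.1 221.2] len 32 ang 149.30
seg [323.8 282.9 346.  268.8] len 26 ang 147.45
seg [378.1 207.6 364.9 217.5] len 16 ang 143.03
seg [333.7 239.2 320.1 246.8] len 16 ang 150.98
seg [366.  217.2 353.  224.8] len 15 ang 149.86
seg [358.  257.4 370.7 249.4] len 15 ang 147.71
top [160.5 290.5 161.3 244.9] [0.3704 0.4163] [0.4985 0.4165] yaw 0.1
top [153.7 181.1 157.2 225.9] [0.6812 0.442 ] [0.5526 0.4292] yaw 5.7
top [161.8 222.1 162.2 195.8] [0.5633 0.4165] [0.63
[... 706 characters left out ...]
 [0.629  0.2539] yaw 5.3
side [185.4 191.8 228.9 175.7] [0.4802 0.4105] [0.6387 0.4105] yaw 0.0
side [185.9 256.8 159.3 219.7] [0.3585 0.147 ] [0.359  0.3289] yaw 89.9
side [193.1 175.3 159.  187.3] [0.5409 0.48  ] [0.4202 0.4802] yaw -0.1
side [229.9 170.5 203.3 182.3] [0.6567 0.4355] [0.5507 0.4245] yaw 5.9
side [202.9 180.5 229.2 168.8] [0.5542 0.4346] [0.6598 0.4457] yaw 6.0
side [236.8 172.8 263.4 163. ] [0.6689 0.41  ] [0.7765 0.4101] yaw 0.0
side [255.2 159.4 234.1 168.6] [0.7649 0.4454] [0.6743 0.437 ] yaw 5.3
seat [(0.96, array([0.6613, 0.4709])), (0.74, array([0.5252, 0.2853])), (0.5, array([ 0.5693, -0.1546]))]
stand [(0.84, array([0.6578, 0.5011])), (0.68, array([0.518, 0.297]))]
```

```bash
python3 -m inch '[[0,0.5,0,0],[0,1.8,0,0],[0,4,0,0],[-0.2,7,0,0],[-0.4,10.2,0,0.3],[-0.5,13.5,0,0.5],[-0.6,16.8,0,0.7],[-0.7,20,0,0.9]]'; python3 -m inch '[[-0.1,3.3,0,0.2],[-0.2,6.6,0,0.4],[-0.3,9.9,0,0.6],[-0.4,13.2,0,0.8],[-0.5,16.5,0,1],[-0.6,19.8,0,1.2],[-0.8,23,0,1.2],[-0.9,25.8,0,1.2]]';python3 -m inch '[[0,2,0,0],[0,3.4,0,0],[0,4.3,0,0],[0,4.8,0,0],[0,4.85,0,0],[0,4.85,0,0],[0,4.85,0,0],[0,4.85,0,0]]'; python3 look.py w11 stand seat; python3 -c "
from h import *
print(bot.get_obs()['ee_pos'],bot.get_obs()['tcp_rot'])"
```

```text
time: 30.9
ee_pos: [0.5326, -0.02, 0.2955]
tcp_rot: [-179.3, 1.3, -176.0]
wrist_force: [-0.0, -0.5, -7.3]
opening: 0.0134
grasp_force: 40.1
time: 31.9
ee_pos: [0.5229, 0.2379, 0.2954]
tcp_rot: [-179.3, 1.3, -174.8]
wrist_force: [0.3, -0.5, -7.4]
opening: 0.0134
grasp_force: 40.1
time: 32.9
ee_pos: [0.5242, 0.2837, 0.2953]
tcp_rot: [-179.2, 1.3, -174.9]
wrist_force: [0.1, -0.1, -8.4]
opening: 0.0132
grasp_force: 40.0
stand 0.7 [395.8 259.2] [0.6579 0.4811 0.    ]
seat 0.94 [423.  294.3] [0.658  0.4833 0.091 ]
[284.8091  92.815 ]
[270.5241 241.901 ]
[0.52419237 0.28390749 0.29523368] [-179.23138854    1.25573414 -174.841366  ]
```

```bash
python3 -m inch '[[0,0,-1,0],[0,0,-3,0],[0,0,-5.5,0],[0,0,-8,0],[0,0,-10.5,0],[0,0,-12.5,0],[0,0,-13.5,0],[0,0,-13.8,0]]'; python3 - <<'E'
from h import *
c=cam("wrist"); s=cam("side"); o=bot.get_obs(); print(o["ee_pos"],o["tcp_rot"],o["wrist_force"])
q=proj(s,[.52,.284,.09]).astype(int); a=s["img"][q[1]-45:q[1]+60,q[0]-60:q[0]+60]
cv2.imwrite("pics/m2.png",np.hstack([cv2.resize(a,(400,350),interpolation=2)[:350],c["img"][:350,80:480]])[:,:,::-1])
print("side origin",q-[60,45]); np.save("wc.npy",np.c_[c["R2"],c["t2"]])
E
```

```text
time: 34.05
ee_pos: [0.5239, 0.2839, 0.1566]
tcp_rot: [-179.2, 1.2, -174.8]
wrist_force: [0.2, 0.3, -8.0]
opening: 0.0134
grasp_force: 40.0
[0.52426518 0.28406222 0.15746094] [-179.24152267    1.27322221 -174.83197767] [ 0.41951226 -0.88647042 -6.66392995]
side origin [152 141]
```

View pics/m2.png

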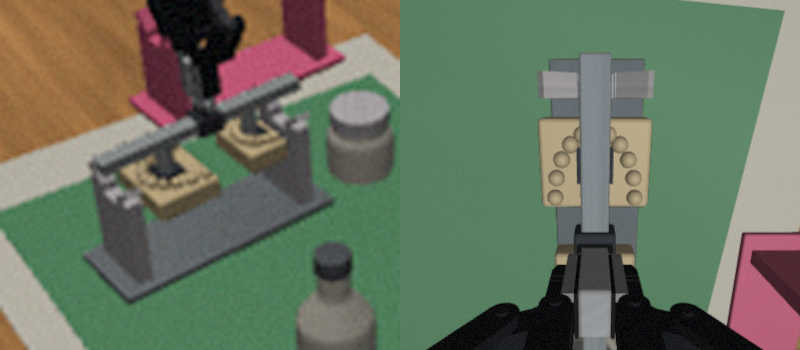

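The view shows the rail running over both notches. In the wrist half the rail is centred on the upright, whose sides are at columns 539 and 653 with the rail at 596. The big cast is clear of the upright, and the base runs parallel to the rail.

```bash
python3 - <<'E'
from h import *
np.set_printoptions(precision=4,suppress=True)
c=cam("wrist"); o=bot.get_obs(); p=np.array(o["ee_pos"]); y=np.radians(o["tcp_rot"][2]%360-180)
u=np.array([np.cos(y),np.sin(y),0]); v=np.array([-np.sin(y),np.cos(y),0])
f=lambda q,z:(lambda d:(round(d@u*1e3,1),round(d@v*1e3,1)))(atz(c,q,z)-p)
print("rel TCP along/across rail, mm (upright centre wanted -90.3 along)")
for n,q,z in [("upL",(219,84),.107),("upR",(334,84),.107),("upmid",(276.5,84),.107),("notch",(276,84),.095),("base far",(277.5,62),.008),("base near",(277,210),.008),("rail end",(275,54),.129),("rail near",(274.5,215),.129)]: print(n,f(q,z))
E
```

```text
rel TCP along/across rail, mm (upright centre wanted -90.3 along)
upL (np.float64(-92.0), np.float64(-32.2))
upR (np.float64(-92.1), np.float64(31.1))
upmid (np.float64(-92.1), np.float64(-0.4))
notch (np.float64(-92.5), np.float64(-0.8))
base far (np.float64(-113.0), np.float64(-0.2))
base near (np.float64(17.6), np.float64(-0.1))
rail end (np.float64(-104.2), np.float64(-1.1))
rail near (np.float64(-23.3), np.float64(-1.2))
```

```bash
python3 -m inch '[[-0.1,0,-0.4,0],[-0.15,0.05,-0.8,0],[-0.15,0.05,-1.2,0],[-0.15,0.05,-1.6,0],[-0.15,0.05,-2,0],[-0.15,0.05,-2.3,0],[-0.15,0.05,-2.5,0],[-0.15,0.05,-2.6,0]]'; python3 -m inch '[[0,0,-0.1,0],[0,0,-0.2,0],[0,0,-0.3,0],[0,0,-0.4,0],[0,0,-0.5,0],[0,0,-0.5,0],[0,0,-0.5,0],[0,0,-0.5,0]]'; python3 wz.py
```

```text
time: 35.2
ee_pos: [0.5227, 0.2845, 0.1311]
tcp_rot: [-179.2, 1.3, -174.8]
wrist_force: [0.3, 0.3, -8.1]
opening: 0.0135
grasp_force: 40.0
time: 36.2
ee_pos: [0.5228, 0.2846, 0.1266]
tcp_rot: [-179.2, 1.3, -174.8]
wrist_force: [-1.6, -1.1, -1.6]
opening: 0.0141
grasp_force: 40.8
t 36.4 F [-1.47 -1.11 -0.94] [0.52 0.14 0.58] pos [0.5228 0.2845 0.1266]
```

```bash
python3 -m inch '[[0,0,-0.05,0],[0,0,-0.1,0],[0,0,-0.1,0],[0,0,-0.1,0],[0,0,-0.1,0],[0,0,-0.1,0],[0,0,-0.1,0],[0,0,-0.1,0]]'; python3 lsd.py | tail -9; python3 -m inch '[[0,0,0,0],[0,0,0,0],[0,0,0,0],[0,0,0,0],[0,0,0,0],[0,0,0,0],[0,0,0,0],[0,0,0,0]]' 5
```

```text
time: 37.45
ee_pos: [0.5231, 0.2846, 0.1264]
tcp_rot: [-179.3, 1.4, -174.8]
wrist_force: [-3.6, -1.9, 7.1]
opening: 0.0138
grasp_force: 42.3
seg [251.4 202.7 191.3 232.2] len 67 ang 153.85
seg [193.  175.3 163.  186. ] len 32 ang 160.40
seg [183.6 199.2 211.  187.2] len 30 ang 156.33
seg [185.3 191.9 209.5 182.5] len 26 ang 158.76
seg [219.6 183.4 241.3 173.5] len 24 ang 155.66
seg [254.9 159.6 234.1 168.7] len 23 ang 156.40
seg [234.1 166.7 253.9 158. ] len 22 ang 156.43
seg [200.6 211.  218.1 203.1] len 19 ang 155.66
seg [247.3 169.  263.3 162.9] len 17 ang 159.24
time: 38.5
ee_pos: [0.5227, 0.2845, 0.1253]
tcp_rot: [-179.2, 1.3, -174.8]
wrist_force: [-0.7, -0.4, -0.6]
opening: 0.0501
grasp_force: 0.0
```

Released. I'll retreat straight up and check that the rail sits as projected.

```bash
python3 -m inch '[[0,0,0.5,0],[0,0,1.5,0],[0,0,3,0],[0,0,5,0],[0,0,7,0],[0,0,9,0],[0,0,11,0],[0,0,12,0]]'; python3 -m inch '[[0,0,0,0],[0,0,0,0],[0,0,0,0],[0,0,0,0],[0,0,0,0],[0,0,0,0],[0,0,0,0],[0,0,0,0]]'
python3 - <<'E'
from h import *
np.set_printoptions(precision=4,suppress=True)
c=cam("side"); y=np.radians(5.2); u=np.array([np.cos(y),np.sin(y),0]); v=np.array([-np.sin(y),np.cos(y),0]); ctr=np.array([.5185,.284,.091])
for z in(.006,-.006):
    l=np.r_[proj(c,ctr-u*.1-v*.008+[0,0,z]),proj(c,ctr+u*.1-v*.008+[0,0,z])]; print("expect",l,np.degrees(np.arctan2(l[3]-l[1],l[2]-l[0]))%180)
x0,y0=150,140; g=cv2.cvtColor(cv2.resize(c["img"][y0:y0+100,x0:x0+120],None,fx=4,fy=4,interpolation=2),cv2.COLOR_RGB2GRAY)
L=cv2.createLineSegmentDetector().detect(g)[0][:,0]/4+[x0,y0,x0,y0]
for l in L:
    n=np.hypot(l[2]-l[0],l[3]-l[1]); a=np.degrees(np.arctan2(l[3]-l[1],l[2]-l[0]))%180
    if n>14 and 150<a<158: print("seg",np.round(l,1),round(a,1))
P=[]
for n in("side","top","wrist"):
    q=c if n=="side" else cam(n); e=proj(q,ctr)
    for k,z in(("rail_mid",.091),("grip_mid",.136)):
        r=[b for b in bot.landmark_of(k,q)][:2]; print(n,k,[(round(b["score"],2),atz(q,b["point"],z)) for b in r])
E
```

```text
time: 39.5
ee_pos: [0.523, 0.2847, 0.2473]
tcp_rot: [-179.3, 1.4, -174.8]
wrist_force: [-0.2, 0.2, 0.3]
opening: 0.0499
grasp_force: 0.0
time: 40.5
ee_pos: [0.5227, 0.2845, 0.2452]
tcp_rot: [-179.2, 1.3, -174.8]
wrist_force: [0.4, 0.8, 0.5]
opening: 0.0503
grasp_force: 0.0
expect [183.1781 199.2914 241.7538 173.1207] 155.92566832403878
expect [183.7784 202.6909 241.9506 176.4133] 155.6903613739675
seg [255.3 159.4 234.  168.7] 156.5
seg [183.4 199.3 210.9 187.3] 156.4
seg [200.5 211.1 217.8 203.2] 155.5
seg [220.  183.3 241.8 173.4] 155.6
seg [234.6 166.5 253.9 158. ] 156.5
seg [251.6 202.7 191.  232.4] 153.9
seg [190.7 230.6 251.3 200.6] 153.7
side rail_mid [(0.74, array([0.5142, 0.2786, 0.091 ]))]
side grip_mid [(0.75, array([0.4451, 0.1325, 0.136 ])), (0.65, array([0.5185, 0.2909, 0.136 ]))]
top rail_mid [(0.83, array([0.5196, 0.2745, 0.091 ]))]
top grip_mid [(0.41, array([0.5113, 0.277 , 0.136 ]))]
wrist rail_mid [(0.91, array([0.5144, 0.2818, 0.091 ]))]
wrist grip_mid [(0.69, array([0.5227, 0.284 , 0.136 ]))]
```

The rail's edge lies within 0.5 px of its fully seated projection at both ends, so I'm handing in.

```bash
python3 -c "
from workcell import bot
print(bot.job_done())"
```

```text
the job is handed in; nothing more can be done
None
```

The carrier was balanced with the grip about 4 mm to the small-cast side, lifted level to within about 1°, held still, and hung in both notches of the grey stand; it was released, checked as fully seated, and handed in at about 41 s.

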